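Press a bronze drill bushing home in a drilling jig

ROBOT

A 6-joint arm with a two-finger parallel gripper is mounted at the origin on the work surface; the furniture and walls round the work are solid. World frame = base frame: x ahead of the robot, y to its left, z up, the work surface at z = 0. Lengths are in m, angles in rad, forces in N, time in s.
With the tool pointing down it reaches from about 0.35 to 0.725 m from the base axis. Payload 4.3 kg.
Tool frame: the origin (TCP) lies at the very end of the fingers, on their centre line; the grasp point (between the pads) lies 19 mm behind it (bot.grip_depth is the distance from the TCP to the grasp point, in m); z points along the fingers, y is the line along which they close (so a half turn about z gives the same grasp; the last joint's range is limited). The gripper opens to 85 mm and grips with 20 to 120 N. Pads are 22 mm wide; open, the fingers measure 114 mm over their backs; the gripper's body (76 mm by 85 mm) begins 54 mm behind the grasp point. The pads swing forward as they close: fully open they stand 13 mm farther back than shut.
Start: joints at [-1.231, 0.377, 0.081, 1.274, 0, 1.46], TCP at [0.25, -0.518, 0.231] pointing down, gripper open.
Joint ranges: [-2.72, 2.72], [-0.84, 1.66], [-1.02, 1.22], [-1.77, 2.12], [-1.37, 1.28], [-3.14, 3.14]. Speed limits (rad/s): [2.57, 2.57, 3.14, 3.14, 3.14, 3.14].

INTERFACE

Orientations are given as a unit quaternion [x, y, z, w].
In Python, from bench import bot, vision, order, find_in, regions_of, place_of gives the robot as it stands.
- The arm moves only by the shell command python3 -m handwheel 'ROWS'. ROWS is JSON, a list of rows, each an object with "dr": the turn, a rotation vector about the tool's x, y, z as a fraction of full scale, a list of three; "delta_pos": the shift along the tool's x, y, z as a fraction of full scale, a list of three; "fingers": the opening, from 0 (shut) to 1 (fully open). A call has 1 to 20 rows; each row is the pose to reach, as a shift and turn from the pose commanded when the call began, along the tool's axes at that moment, turning the shorter way round; what a row does not reach only later rows make up. Full scale, the value 1, is 0.5 m for a shift and 2 pi rad for a turn. A row lasts 1/12 s, in which the tool goes at most 41.7 mm and 7.16 degrees, less where a joint would pass 70% of its speed; a pose out of reach is approached as far as the arm can. A call with a number of a shift or a turn outside -1 to 1 is refused whole. A call with a gripper value outside its range is refused whole. The fingers move at their own pace and stop on an object; the grip force is fixed at half the most. Time passes only in rows, so rows that repeat a pose let the fingers close. It gives the time, the measured TCP pose, the force, the opening and the grip force at its end, in the units of the state.
- bot.observe(): the state, without advancing time (a new reading comes with each control period).
- vision.camera(name): name is "side" or "top" or "wrist"; returns a dict with "frame" (480x640x3 uint8, red, green, blue), "range_z" (480x640 float32, m along the optical axis (not along the pixel's ray), 0 where there is no reading), "fov_y" (degrees; the focal length in pixels is half the picture's height over the tangent of half this angle, whatever the lens; pixels are square), "cx", "cy" (the principal point, pixels), "R" (3x3) and "t" (3): a world point X has camera coordinates R X + t. Camera axes: x right, y down, z forward; pixel columns grow to the right and rows downward; lengths in m; the calibration is good to about 2 mm. A picture is of the moment at which its call begins.
- order.hand_in(): hands the job in; it is judged then, once.
Trained networks look in a picture, given as the dict that the camera call returned (one of the last four; its "shot" number tells which), for a name from the list of things; names that differ only in an ending like _2 or _b are one class to them, and where a whole thing is asked for, a point or a joint stands for the part that bears it (a point fixed in the world has none). Each returns a list of dicts, best first, with "conf" (0 to 1); they miss things now and then, are a little off and sometimes report something else, mostly with a low value. They report only what shows in the picture. A call takes as long as a camera call. They do not tell look-alikes from the thing itself.
- find_in(target, picture): "point" ([x, y, z] in m, in world coordinates, good to about 4 mm: the middle of the surface that is visible of it).
- regions_of(target, picture): "pixels" (480x640 bool, what is visible of it).
- place_of(target, picture): "point" ([x, y, z] in m, in world coordinates, good to about 4 mm: a listed point, or the origin of a listed thing).
The state is a dict: "clock": time; "joint_pos": joint angles; "joint_vel": joint speeds; "joint_efforts": joint torques, N m; "eef_pos": TCP position; "ee_rot": TCP orientation; "ft_force": force on the tool from outside, world axes, zero at the start; "moment": the same for the moment, N m; "width": finger opening in m; "grip_force": force on a finger pad.
Only numpy, scipy, OpenCV 4.12 (cv2) and the standard library are available. Lean on these libraries where they do the work, as an engineer would, in place of code of your own. Each camera call takes 0.05 s, during which the arm holds its last target. There are 200 camera calls.

TASK

Take the bronze drill bushing, start it squarely in the empty bore of the drilling jig and press it home against the tight friction ring inside, until its shoulder sits flush on the floating block all round. Press slowly and steadily, with no more than about 18 N, then let go and leave it seated; do not disturb the steel bushing, the screw tin or the tape measure.

Things in the scene. Friction and masses are not known exactly. Their poses are not given: they have to be found in the camera images.
- bushing_mid (a point): centre (half-way up) of the loose golden-brown bronze bushing, 38 mm tall, 0.12 kg, standing on the worktop, wide head up. Head: 36 mm diameter, 10 mm tall. Below it the shank: 24 mm diameter, 28 mm long, its lowest 4 mm tapering to 21 mm. Top 19 mm above this point, foot 19 mm below. z is its axis, up. The 10 mm drill hole in the top is smaller than a fingertip.
- bushing_shoulder (a point): the same bronze bushing: centre of the underside of its head, i.e. the shoulder (9 mm above the centre of the bushing); z is the bushing's axis, up.
- bore_mouth (a point): centre of the mouth of the empty bore, on the flat top of the jig's aluminium block (60 mm above the worktop). z up, x across the block, y along it; the block's middle lies 32 mm along +y, and a steel bushing already fitted (head 36 mm diameter, 10 mm high) 64 mm along +y. Bore 25 mm diameter, 38 mm deep, right through, mouth chamfered 1.5 mm.
- spare_mid (a point): centre (half-way up) of a loose steel bushing, grey, 38 mm tall, same 36 mm head, shank only 18 mm; it stands near the bronze one, which of the two is on the left varies. Leave it alone.
- screw_tin: round tin with screws, 74 mm diameter, 34 mm high; origin at the centre of its underside. Leave it alone.
- tape_measure: yellow tape measure, 36 x 78 x 63 mm high; origin at the centre of its underside. Leave it alone.
- jig: drilling jig, fixed to the worktop: wooden base 92 x 152 x 12 mm with the aluminium bushing block floating 10 mm above it; origin at the centre of the underside of the base, x across, y along.
- jig_block (a joint): how far (m) the floating aluminium block (76 x 128 x 38 mm) is pressed down on its rubber mounts: 0 unloaded, about 0.001 per 3 to 4 N, stop at 0.0095; it rises again when released. So while one presses, flush lies lower than the unloaded mouth. Once the shoulder has bottomed, the force rises further with travel. Keep it under 0.006 (21 N).
- ring_top (a point): centre of the top of a white nylon friction ring (24 mm diameter, 8 mm high) that sits tight inside the bore, 10 to 15 mm below the mouth at the start. The bushing's foot comes to stand on it (shoulder then 13 to 18 mm above the block) and must drive it down ahead of itself; it stays where it is pushed and never springs back. Pressed slowly (10 mm/s) it resists with some 10 to 14 N, pressed faster with more.
Things that resemble listed ones, but are neither listed nor needed, are in the scene too. What is meant by the part that bears bushing_mid is not red, and is the larger of those in its own colour.

How it is judged:
On the way, in this order (a step that is already met when the one before it is completed fails the run):
1. the bronze bushing stands in the mouth of the bore, upright, its foot at least 6 mm deep (z of bushing_shoulder in the frame of bore_mouth below 0.022 m and horizontal distance between bushing_shoulder and bore_mouth below 0.004 m and angle between bushing_shoulder's own z axis and vertical below 0.12 rad), for 0.1 s.
2. its shoulder is pressed flush onto the block (z of bushing_shoulder in the frame of bore_mouth below 0.0015 m and horizontal distance between bushing_shoulder and bore_mouth below 0.003 m), for 0.1 s.
At the end, for the whole second after the job is handed in: The bronze bushing sits in the empty bore with its shoulder flush on the block (gap under 1.5 mm, within 3 mm of the bore's axis, within 0.05 rad of square), released and at rest (all of step 2 and angle between the z axis of bushing_shoulder and the z axis of bore_mouth, either way round below 0.05 rad and linear speed of bushing below 0.01 m/s); the robot touches nothing.
It fails at once if the floating block is pressed down by more than 6 mm, that is with more than 21 N (value of joint jig_block above 0.006 m).
It fails at once if the steel bushing, the screw tin or the tape measure is moved by more than 15 mm (distance of any of spare_mid, screw_tin, tape_measure from where it was at the start of the episode above 0.015 m).
It also fails if it takes over 51 s, if anything falls off the work surface, if the arm or the gripper's body presses on something with over 40 N, if the wrist force passes 120 N, or if a joint passes its speed limit or range.

## Working session

There is one attempt and no reset: what is moved stays moved. The work goes in short steps, Python scripts to look and compute and a shell command to move; the robot and the scene stay as the last step left them, time stands still between calls to the robot, and variables do not carry over. Pictures are saved under pics/ and viewed, at most 10 in all, crops included, and the job is handed in when it is done.

```bash
ls; mkdir -p pics
cat > h.py <<'E'
import numpy as np, cv2, pickle
from bench import bot, vision, order, find_in, regions_of, place_of
def K(c): return 240/np.tan(np.radians(c["fov_y"])/2)
def cloud(c):
    f=K(c); z=c["range_z"]; v,u=np.mgrid[:480,:640]
    P=np.stack([(u-c["cx"])/f*z,(v-c["cy"])/f*z,z],-1)
    return (P-np.array(c["t"]))@np.array(c["R"])   # R^T (P-t)
def save(c,n,crop=None,k=1):
    im=c["frame"][:,:,::-1]
    if crop: im=im[crop[1]:crop[3],crop[0]:crop[2]]
    cv2.imwrite("pics/"+n,cv2.resize(im,None,fx=k,fy=k,interpolation=cv2.INTER_CUBIC))
E
python3 - <<'E'
from h import *
s=bot.observe(); print({k:np.round(v,3) for k,v in s.items()})
top=vision.camera("top"); side=vision.camera("side")
save(top,"top.png"); save(side,"side.png")
for nm,c in(("top",top),("side",side)):
    for t in ["bushing_mid","bore_mouth","spare_mid","jig","screw_tin","tape_measure"]:
        print(nm,t,[(np.round(d["point"],3).tolist(),round(d["conf"],2)) for d in place_of(t,c)])
E
```

```text
pics
{'clock': np.float64(0.0), 'joint_pos': array([-1.231,  0.378,  0.08 ,  1.274, -0.   ,  1.46 ]), 'joint_vel': array([-0.   ,  0.001, -0.001,  0.   ,  0.001,  0.   ]), 'joint_efforts': array([-0.0000e+00, -4.6360e+01,  2.6988e+01,  2.1000e-02, -0.0000e+00,
       -0.0000e+00]), 'eef_pos': array([ 0.25 , -0.517,  0.23 ]), 'ee_rot': array([ 0.975,  0.223, -0.   , -0.001]), 'ft_force': array([-0.191,  0.221,  0.709]), 'moment': array([ 0.008, -0.014, -0.008]), 'grip_force': np.float64(0.0), 'width': np.float64(0.086)}
top bushing_mid [([0.527, -0.223, 0.019], 0.72), ([0.476, -0.293, 0.014], 0.69), ([0.45, -0.188, 0.022], 0.64), ([0.458, 0.031, 0.06], 0.33)]
top bore_mouth [([0.454, 0.026, 0.063], 0.56)]
top spare_mid [([0.522, -0.158, 0.016], 0.79)]
top jig [([0.464, 0.062, -0.002], 0.76)]
top screw_tin [([0.382, -0.09, 0.001], 0.79)]
top tape_measure [([0.365, -0.222, -0.004], 0.65)]
side bushing_mid [([0.469, -0.292, 0.013], 0.75), ([0.444, -0.186, 0.016], 0.63), ([0.525, -0.221, 0.019], 0.56)]
side bore_mouth [([0.459, 0.031, 0.06], 0.82)]
side spare_mid [([0.524, -0.151, 0.019], 0.58)]
side jig [([0.463, 0.057, 0.001], 0.9)]
side screw_tin [([0.379, -0.091, -0.004], 0.74)]
side tape_measure [([0.363, -0.217, 0.002], 0.62)]
```

View pics/top.png

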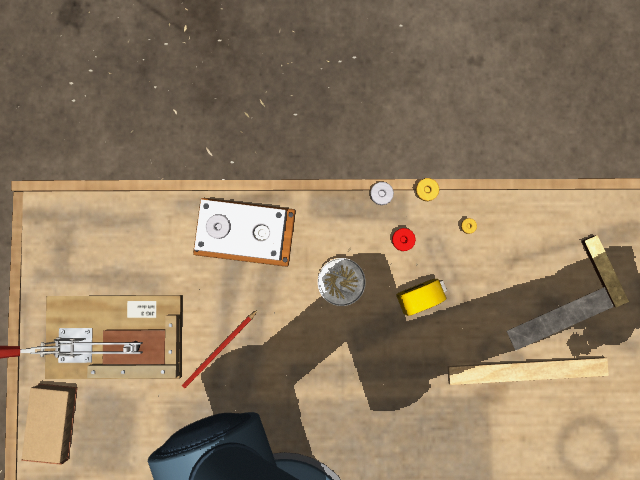

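View pics/side.png

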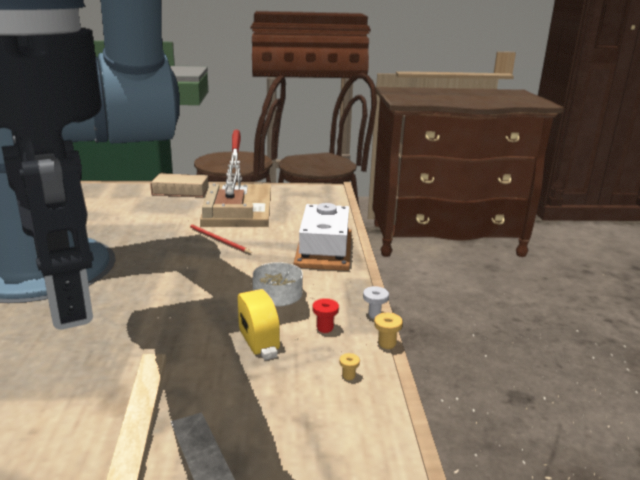

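The top view shows three candidates for the bushing: large golden at (428,189), small golden at (469,226) and red at (404,239). The large golden one fits, because it isn't red and is the larger of the two golden ones. The grey spare is at (382,193), and the empty bore is at about (262,233) with the fitted steel bushing at (218,227). I'll confirm with a crop and measure.

Run:
```python
from h import *
c=vision.camera("top"); save(c,"crop.png",(190,170,490,320),2.6)
P=cloud(c); f=K(c); print("f",f)
def circ(m,n):
    m=m.astype(np.uint8); cs,_=cv2.findContours(m,cv2.RETR_EXTERNAL,cv2.CHAIN_APPROX_NONE)
    k=max(cs,key=cv2.contourArea); (u,v),r=cv2.minEnclosingCircle(k)
    pts=P[m>0]; print(n,(round(u),round(v)),"px r",round(r,1),"n",len(pts),"mean",np.round(pts.mean(0),4),"mid",np.round((pts.min(0)+pts.max(0))/2,4),"ext",np.round(np.ptp(pts,0),4))
for n,xy in(("bronze",(.526,-.222)),("small",(.472,-.292)),("red",(.447,-.187)),("spare",(.523,-.155))):
    m=(np.hypot(P[...,0]-xy[0],P[...,1]-xy[1])<.035)&(P[...,2]>(.028 if n!="small" else .018))&(P[...,2]<.06); circ(m,n)
a=(np.abs(P[...,0]-.46)<.09)&(np.abs(P[...,1]-.06)<.1)
blk=a&(P[...,2]>.054)&(P[...,2]<.066)
print("z blk",np.median(P[blk][:,2]))
box=cv2.minAreaRect(P[blk][:,:2].astype(np.float32)*1000); print(box)
circ(a&(P[...,2]>.066)&(P[...,2]<.08),"fitted")
h=a&(np.hypot(P[...,0]-.457,P[...,1]-.03)<.025)&(P[...,2]<.056)&(P[...,2]>0.0); circ(h,"hole")
print(np.percentile(P[h][:,2],[5,25,50,75,95]))
w=P[(np.abs(P[...,1]+.222)<.03)&(P[...,0]>.45)&(P[...,0]<.65)]
for x in np.arange(.5,.6,.01): 
    q=w[np.abs(w[:,0]-x)<.005]; print(round(x,2),np.round(np.percentile(q[:,2],[5,50,95]),3) if len(q) else None)
```

```text
f 610.4220734824245
bronze (427, 189) px r 11.7 n 424 mean [ 0.5253 -0.2239  0.0376] mid [ 0.5255 -0.2239  0.0364] ext [0.0347 0.035  0.0167]
small (468, 226) px r 7.9 n 198 mean [ 0.4696 -0.2901  0.0253] mid [ 0.4696 -0.2904  0.0242] ext [0.0237 0.0239 0.0113]
red (403, 239) px r 11.8 n 424 mean [ 0.4479 -0.1863  0.0373] mid [ 0.4482 -0.1869  0.0356] ext [0.0343 0.0358 0.0151]
spare (381, 193) px r 11.7 n 416 mean [ 0.5195 -0.1533  0.0373] mid [ 0.5195 -0.1535  0.0358] ext [0.0343 0.0357 0.0151]
z blk 0.06004076595933597
((462.4674377441406, 63.001220703125), (128.65760803222656, 76.22494506835938), 82.7422103881836)
fitted (218, 226) px r 12.2 n 418 mean [0.4662 0.0943 0.0699] mid [0.4658 0.094  0.0709] ext [0.0345 0.0345 0.0094]
hole (261, 232) px r 8.3 n 213 mean [0.4591 0.0324 0.0463] mid [0.4593 0.0364 0.046 ] ext [0.0253 0.0311 0.0196]
[0.03896015 0.04462712 0.04671169 0.04834926 0.05206143]
0.5 [-0.004 -0.001  0.002]
0.51 [-0.004 -0.001  0.04 ]
0.52 [-0.004  0.035  0.04 ]
0.53 [-0.005  0.036  0.041]
0.54 [-0.005 -0.001  0.04 ]
0.55 [-0.005 -0.003 -0.   ]
0.56 None
0.57 None
0.58 None
0.59 None
```

View pics/crop.png

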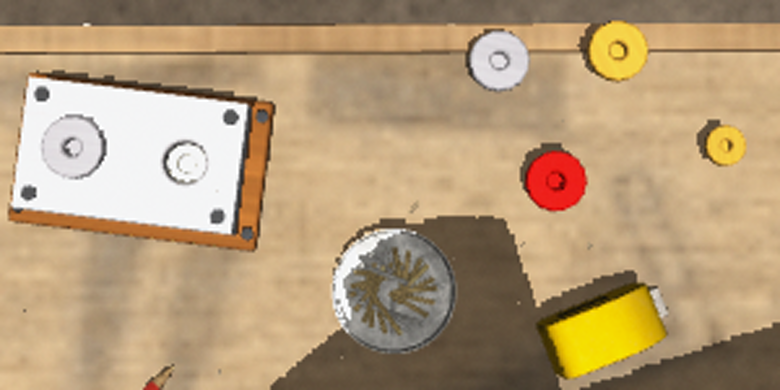

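The crop confirms it: the bronze one is the larger golden bushing, at full-picture pixel (427,189). Its head measures 35 mm, against 24 mm for the small golden one. Moving above it.

```bash
python3 -m handwheel '[{"delta_pos":[0.751,-0.289,0.2],"dr":[0,0,-0.158],"fingers":0.7},{"delta_pos":[0.751,-0.289,0.2],"dr":[0,0,-0.158],"fingers":0.7},{"delta_pos":[0.751,-0.289,0.2],"dr":[0,0,-0.158],"fingers":0.7},{"delta_pos":[0.751,-0.289,0.2],"dr":[0,0,-0.158],"fingers":0.7},{"delta_pos":[0.751,-0.289,0.2],"dr":[0,0,-0.158],"fingers":0.7},{"delta_pos":[0.751,-0.289,0.2],"dr":[0,0,-0.158],"fingers":0.7},{"delta_pos":[0.751,-0.289,0.2],"dr":[0,0,-0.158],"fingers":0.7},{"delta_pos":[0.751,-0.289,0.2],"dr":[0,0,-0.158],"fingers":0.7},{"delta_pos":[0.751,-0.289,0.2],"dr":[0,0,-0.158],"fingers":0.7},{"delta_pos":[0.751,-0.289,0.2],"dr":[0,0,-0.158],"fingers":0.7},{"delta_pos":[0.751,-0.289,0.2],"dr":[0,0,-0.158],"fingers":0.7},{"delta_pos":[0.751,-0.289,0.2],"dr":[0,0,-0.158],"fingers":0.7},{"delta_pos":[0.751,-0.289,0.2],"dr":[0,0,-0.158],"fingers":0.7},{"delta_pos":[0.751,-0.289,0.2],"dr":[0,0,-0.158],"fingers":0.7},{"delta_pos":[0.751,-0.289,0.2],"dr":[0,0,-0.158],"fingers":0.7},{"delta_pos":[0.751,-0.289,0.2],"dr":[0,0,-0.158],"fingers":0.7}]'
cat >> h.py <<'E'
from scipy.spatial.transform import Rotation as Ro
def tool(): 
    s=bot.observe(); return np.array(s["eef_pos"]),Ro.from_quat(s["ee_rot"]).as_matrix()
def need(X):
    p,R=tool(); d=np.array(X)-p; print("tcp",np.round(p,4),"Rz",np.round(R[:,2],4),"Ry",np.round(R[:,1],4),"shift/0.5:",np.round(R.T@d/.5,4))
E
python3 - <<'E'
from h import *
c=vision.camera("wrist"); save(c,"w1.png"); P=cloud(c)
m=(np.hypot(P[...,0]-.5254,P[...,1]+.224)<.03)&(P[...,2]>.033)&(P[...,2]<.045)&(c["range_z"]>0)
q=P[m]; print(len(q))
if len(q): print(np.round(q.mean(0),4),np.round((q.min(0)+q.max(0))/2,4),np.round(np.ptp(q,0),4))
need([.5254,-.224,.018]); print(bot.observe()["width"])
E
```

```text
clock: 2.08
eef_pos: [0.5248, -0.2258, 0.1318]
ee_rot: [0.752, 0.66, 0.0, 0.0]
ft_force: [0.3, -0.6, -0.4]
width: 0.06
grip_force: 0.0
2683
[ 0.528  -0.225   0.0375] [ 0.5277 -0.2257  0.0367] [0.0353 0.0358 0.0074]
tcp [ 0.5249 -0.2256  0.1317] Rz [ 6.e-04 -5.e-04 -1.e+00] Ry [ 9.915e-01 -1.299e-01  6.000e-04] shift/0.5: [0.0034 0.0004 0.2275]
0.05985984516669834
```

View pics/w1.png

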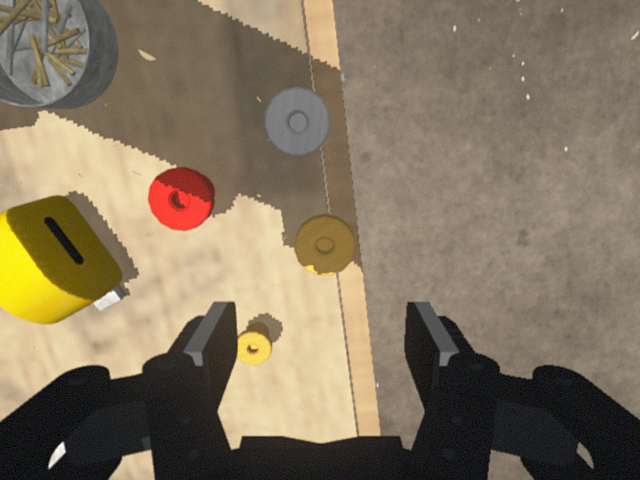

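The bronze bushing is at (325,245) in the wrist view, centred between the fingers, with nothing in their way. Next: descend, grip and lift.

```bash
python3 -m handwheel '[{"delta_pos":[0.002,0.003,0.06],"fingers":0.7},{"delta_pos":[0.002,0.003,0.12],"fingers":0.7},{"delta_pos":[0.002,0.003,0.17],"fingers":0.7},{"delta_pos":[0.002,0.003,0.2],"fingers":0.7},{"delta_pos":[0.002,0.003,0.215],"fingers":0.7},{"delta_pos":[0.002,0.003,0.223],"fingers":0.7},{"delta_pos":[0.002,0.003,0.223],"fingers":0.7},{"delta_pos":[0.002,0.003,0.223],"fingers":0.3},{"delta_pos":[0.002,0.003,0.223],"fingers":0.3},{"delta_pos":[0.002,0.003,0.223],"fingers":0.3},{"delta_pos":[0.002,0.003,0.223],"fingers":0.3},{"delta_pos":[0.002,0.003,0.223],"fingers":0.3},{"delta_pos":[0.002,0.003,0.223],"fingers":0.3},{"delta_pos":[0.002,0.003,0.223],"fingers":0.3}]'
python3 - <<'E'
from h import *
need([.4584,.0313,.15]); print(bot.observe()["width"],bot.observe()["grip_force"])
E
```

```text
tcp [ 0.5249 -0.2256  0.1317] Rz [ 6.e-04 -5.e-04 -1.e+00] Ry [ 9.915e-01 -1.299e-01  6.000e-04] shift/0.5: [ 0.4922 -0.1986 -0.0368]
0.05985984516669834 0.0invalid input
```

```bash
python3 -m handwheel '[{"delta_pos":[0.002,0.003,0.06],"dr":[0,0,0],"fingers":0.7},{"delta_pos":[0.002,0.003,0.12],"dr":[0,0,0],"fingers":0.7},{"delta_pos":[0.002,0.003,0.17],"dr":[0,0,0],"fingers":0.7},{"delta_pos":[0.002,0.003,0.2],"dr":[0,0,0],"fingers":0.7},{"delta_pos":[0.002,0.003,0.215],"dr":[0,0,0],"fingers":0.7},{"delta_pos":[0.002,0.003,0.223],"dr":[0,0,0],"fingers":0.7},{"delta_pos":[0.002,0.003,0.223],"dr":[0,0,0],"fingers":0.7},{"delta_pos":[0.002,0.003,0.223],"dr":[0,0,0],"fingers":0.3},{"delta_pos":[0.002,0.003,0.223],"dr":[0,0,0],"fingers":0.3},{"delta_pos":[0.002,0.003,0.223],"dr":[0,0,0],"fingers":0.3},{"delta_pos":[0.002,0.003,0.223],"dr":[0,0,0],"fingers":0.3},{"delta_pos":[0.002,0.003,0.223],"dr":[0,0,0],"fingers":0.3},{"delta_pos":[0.002,0.003,0.223],"dr":[0,0,0],"fingers":0.3},{"delta_pos":[0.002,0.003,0.223],"dr":[0,0,0],"fingers":0.3}]'
python3 - <<'E'
from h import *
need([.4584,.0313,.15]); print(bot.observe()["width"],bot.observe()["grip_force"])
E
```

```text
clock: 3.3
eef_pos: [0.5282, -0.2244, 0.0216]
ee_rot: [0.751, 0.66, 0.0, 0.002]
ft_force: [-1.4, -0.1, 5.9]
width: 0.0336
grip_force: 59.2
tcp [ 0.5282 -0.2244  0.0216] Rz [ 0.0027 -0.0019 -1.    ] Ry [ 0.9918 -0.1278  0.0029] shift/0.5: [ 0.489  -0.2031 -0.2582]
0.03357590280801911 59.19974327087402
```

```bash
python3 -m handwheel '[{"delta_pos":[0,0,-0.04],"dr":[0,0,0],"fingers":0.3},{"delta_pos":[0,0,-0.1],"dr":[0,0,0],"fingers":0.3},{"delta_pos":[0,0,-0.17],"dr":[0,0,0],"fingers":0.3},{"delta_pos":[0.03,-0.01,-0.23],"dr":[0,0,0],"fingers":0.3},{"delta_pos":[0.08,-0.03,-0.26],"dr":[0,0,0],"fingers":0.3},{"delta_pos":[0.14,-0.058,-0.26],"dr":[0,0,0],"fingers":0.3},{"delta_pos":[0.2,-0.083,-0.26],"dr":[0,0,0],"fingers":0.3},{"delta_pos":[0.26,-0.108,-0.26],"dr":[0,0,0],"fingers":0.3},{"delta_pos":[0.32,-0.133,-0.26],"dr":[0,0,0],"fingers":0.3},{"delta_pos":[0.38,-0.158,-0.26],"dr":[0,0,0],"fingers":0.3},{"delta_pos":[0.43,-0.179,-0.26],"dr":[0,0,0],"fingers":0.3},{"delta_pos":[0.47,-0.195,-0.26],"dr":[0,0,0],"fingers":0.3},{"delta_pos":[0.489,-0.203,-0.26],"dr":[0,0,0],"fingers":0.3},{"delta_pos":[0.489,-0.203,-0.26],"dr":[0,0,0],"fingers":0.3},{"delta_pos":[0.489,-0.203,-0.26],"dr":[0,0,0],"fingers":0.3},{"delta_pos":[0.489,-0.203,-0.26],"dr":[0,0,0],"fingers":0.3}]'
python3 - <<'E'
from h import *
w=vision.camera("wrist"); s=vision.camera("side"); t=vision.camera("top")
save(w,"w2.png"); save(s,"s2.png",(200,100,440,300),3)
need([.4584,.0313,.15])
for n,c in(("w",w),("s",s),("t",t)):
    for k in("bushing_mid","bushing_shoulder","bore_mouth"): print(n,k,[(np.round(d["point"],4).tolist(),round(d["conf"],2)) for d in place_of(k,c)][:3])
P=cloud(w)
a=(np.abs(P[...,0]-.46)<.12)&(np.abs(P[...,1]-.06)<.1)&(P[...,2]>.054)&(P[...,2]<.066)&(w["range_z"]>0)
print(np.median(P[a][:,2]),cv2.minAreaRect(P[a][:,:2].astype(np.float32)*1000))
E
```

```text
clock: 4.63
eef_pos: [0.4582, 0.0309, 0.15]
ee_rot: [0.751, 0.66, 0.0, 0.001]
ft_force: [1.3, 0.5, -1.5]
width: 0.0336
grip_force: 59.8
tcp [0.4581 0.0308 0.1498] Rz [ 3.e-04 -4.e-04 -1.e+00] Ry [ 9.916e-01 -1.296e-01  4.000e-04] shift/0.5: [ 0.0011  0.0005 -0.0004]
w bushing_mid [([0.4566, 0.0329, 0.1492], 0.96)]
w bushing_shoulder [([0.454, 0.0308, 0.1606], 0.75)]
w bore_mouth [([0.4602, 0.0317, 0.0572], 0.69), ([0.4535, 0.0291, 0.0486], 0.19)]
s bushing_mid [([0.4472, -0.1874, 0.0192], 0.82), ([0.4734, -0.2929, 0.0151], 0.65), ([0.4557, 0.0321, 0.15], 0.62)]
s bushing_shoulder [([0.4482, -0.1918, 0.0269], 0.98), ([0.46, 0.0342, 0.1539], 0.9), ([0.4711, -0.2915, 0.0181], 0.57)]
s bore_mouth [([0.4592, 0.0316, 0.0592], 0.55)]
t bushing_mid [([0.4462, -0.1865, 0.0218], 0.64), ([0.4774, -0.2962, 0.0124], 0.48)]
t bushing_shoulder [([0.4511, -0.1858, 0.0294], 0.92), ([0.472, -0.2939, 0.0197], 0.59)]
t bore_mouth [([0.4598, 0.0264, 0.063], 0.78)]
0.05945006105428893 ((464.5720520019531, 61.38350296020508), (128.237060546875, 76.3114242553711), 82.57518768310547)
```

View pics/w2.png

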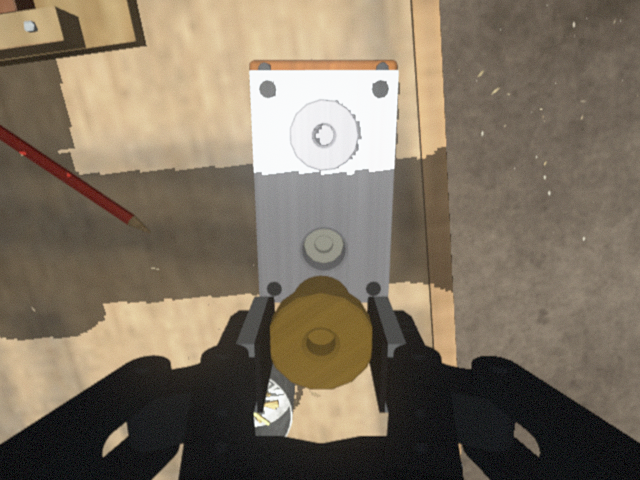

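View pics/s2.png

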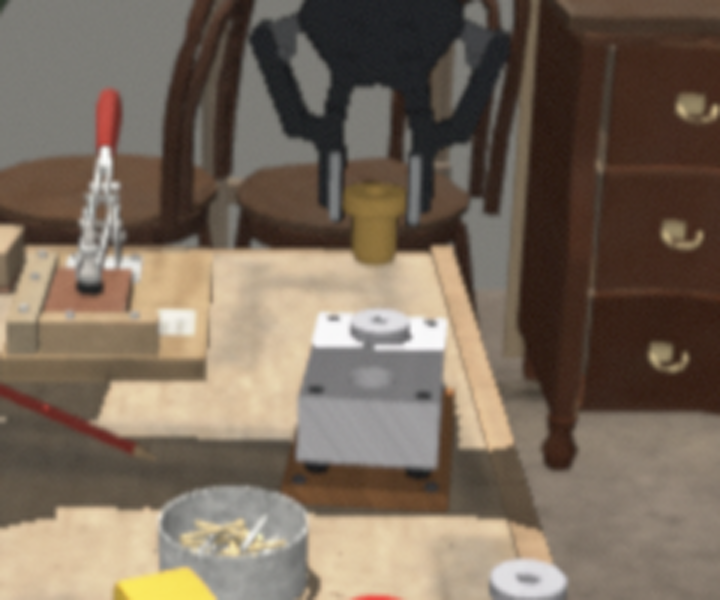

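The wrist view shows the bushing held with its head at (320,338) and the bore at (323,245). Checking the head centre and its tilt relative to the bore, from the same camera.

```bash
cat >> h.py <<'E'
def head(w):
    P=cloud(w); f=w["frame"].astype(int); z=w["range_z"]
    v,u=np.mgrid[:480,:640]
    m=(np.hypot(u-320,v-338)<56)&(f[...,0]-f[...,2]>50)&(z>0)
    zz=np.median(P[m&(np.hypot(u-320,v-360)<25)][:,2]); m&=np.abs(P[...,2]-zz)<.006
    q=P[m]; A=np.c_[q[:,:2]-q[:,:2].mean(0),np.ones(len(q))]; r=np.linalg.lstsq(A,q[:,2],rcond=None)[0]
    m2=m.copy(); e=P[m]; hull=cv2.convexHull(e[:,:2].astype(np.float32)*1000)
    print("head n",len(q),"z",zz,"slope",np.round(r[:2],3),"enclosing",cv2.minEnclosingCircle(hull),"mean",np.round(q.mean(0),4))
def bore(w):
    P=cloud(w); f=w["frame"]; a=(np.hypot(P[...,0]-.4595,P[...,1]-.0305)<.02)&(w["range_z"]>0)&(P[...,2]<.0565)&(P[...,2]>.03)
    q=P[a]; print("bore n",len(q),"mean",np.round(q.mean(0),4),cv2.minEnclosingCircle(cv2.convexHull(q[:,:2].astype(np.float32)*1000)),"z",np.round(np.percentile(q[:,2],[5,50,95]),4))
    b=(np.hypot(P[...,0]-.465,P[...,1]-.0935)<.03)&(P[...,2]>.066)&(P[...,2]<.074); q=P[b]
    print("fitted",np.round(q.mean(0),4),cv2.minEnclosingCircle(cv2.convexHull(q[:,:2].astype(np.float32)*1000)))
E
python3 - <<'E'
from h import *
w=vision.camera("wrist"); head(w); bore(w)
need([.4584,.0313,.15])
E
```

```text
head n 7820 z 0.16555924333509553 slope [ 0.003 -0.011] enclosing ((458.519287109375, 30.29644012451172), 18.387248992919922) mean [0.4584 0.0317 0.1656]
bore n 1363 mean [0.4602 0.0269 0.0464] ((456.90911865234375, 29.511266708374023), 16.01458168029785) z [0.0403 0.0465 0.0538]
fitted [0.4687 0.0937 0.0693] ((468.7182922363281, 93.23965454101562), 17.91909408569336)
tcp [0.4576 0.0318 0.1498] Rz [-0.e+00 -1.e-04 -1.e+00] Ry [ 0.9918 -0.1279  0.    ] shift/0.5: [-0.0008  0.0018 -0.0004]
```

```bash
python3 -m handwheel '[{"delta_pos":[0,0.003,0.03],"dr":[0,0,0],"fingers":0.3},{"delta_pos":[0,0.003,0.06],"dr":[0,0,0],"fingers":0.3},{"delta_pos":[0,0.003,0.09],"dr":[0,0,0],"fingers":0.3},{"delta_pos":[0,0.003,0.11],"dr":[0,0,0],"fingers":0.3},{"delta_pos":[0,0.003,0.122],"dr":[0,0,0],"fingers":0.3},{"delta_pos":[0,0.003,0.122],"dr":[0,0,0],"fingers":0.3},{"delta_pos":[0,0.003,0.122],"dr":[0,0,0],"fingers":0.3},{"delta_pos":[0,0.003,0.122],"dr":[0,0,0],"fingers":0.3}]'
python3 - <<'E'
from h import *
w=vision.camera("wrist"); head(w); P=cloud(w)
s=vision.camera("side"); save(s,"s3.png",(270,180,400,280),6)
a=(np.abs(P[...,0]-.46)<.12)&(np.abs(P[...,1]-.06)<.1)&(P[...,2]>.054)&(P[...,2]<.066)&(w["range_z"]>0)
print(np.median(P[a][:,2]),cv2.minAreaRect(P[a][:,:2].astype(np.float32)*1000))
b=(np.hypot(P[...,0]-.466,P[...,1]-.0935)<.03)&(P[...,2]>.066)&(P[...,2]<.074); q=P[b]
print("fitted",np.round(q.mean(0),4),cv2.minEnclosingCircle(cv2.convexHull(q[:,:2].astype(np.float32)*1000)))
need([.4595,.0305,.07])
E
```

```text
clock: 5.95
eef_pos: [0.4597, 0.0316, 0.0895]
ee_rot: [0.751, 0.66, 0.0, 0.0]
ft_force: [-0.0, -0.3, -1.4]
width: 0.0335
grip_force: 59.8
head n 7434 z 0.10534251579290094 slope [0.008 0.003] enclosing ((459.95928955078125, 30.206851959228516), 18.333669662475586) mean [0.4604 0.0311 0.1055]
0.059451068991382194 ((466.0145568847656, 72.9076156616211), (105.75401306152344, 76.6317138671875), 82.52140045166016)
fitted [0.4688 0.0938 0.0693] ((468.6385192871094, 93.27845764160156), 17.970096588134766)
tcp [0.4599 0.0316 0.0896] Rz [ 1.7e-03 -3.0e-04 -1.0e+00] Ry [ 0.9918 -0.1279  0.0017] shift/0.5: [-0.0022 -0.0005  0.0392]
```

View pics/s3.png

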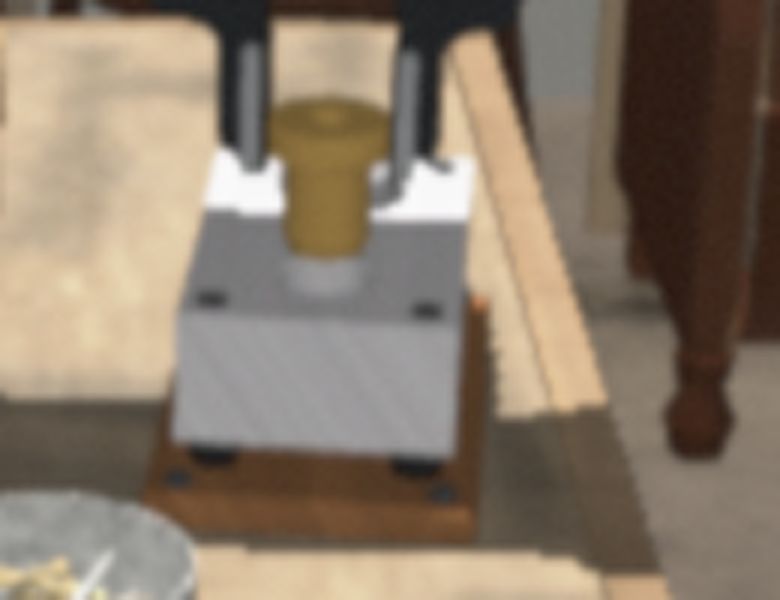

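The side crop shows the bushing upright and directly over the bore at (325,275). Entering slowly.

```bash
python3 -m handwheel '[{"delta_pos":[-0.001,0,0.004],"dr":[0,0,0],"fingers":0.3},{"delta_pos":[-0.001,0,0.008],"dr":[0,0,0],"fingers":0.3},{"delta_pos":[-0.001,0,0.011],"dr":[0,0,0],"fingers":0.3},{"delta_pos":[-0.001,0,0.014],"dr":[0,0,0],"fingers":0.3},{"delta_pos":[-0.001,0,0.017],"dr":[0,0,0],"fingers":0.3},{"delta_pos":[-0.001,0,0.019],"dr":[0,0,0],"fingers":0.3},{"delta_pos":[-0.001,0,0.019],"dr":[0,0,0],"fingers":0.3}]'
```

```text
clock: 6.63
eef_pos: [0.4587, 0.0311, 0.079]
ee_rot: [0.751, 0.66, -0.0, -0.0]
ft_force: [1.0, -0.3, -1.4]
width: 0.0334
grip_force: 59.8
```

```bash
python3 -m handwheel '[{"delta_pos":[0,0,0.003],"dr":[0,0,0],"fingers":0.3},{"delta_pos":[0,0,0.005],"dr":[0,0,0],"fingers":0.3},{"delta_pos":[0,0,0.007],"dr":[0,0,0],"fingers":0.3},{"delta_pos":[0,0,0.009],"dr":[0,0,0],"fingers":0.3},{"delta_pos":[0,0,0.011],"dr":[0,0,0],"fingers":0.3},{"delta_pos":[0,0,0.013],"dr":[0,0,0],"fingers":0.3},{"delta_pos":[0,0,0.013],"dr":[0,0,0],"fingers":0.3},{"delta_pos":[0,0,0.013],"dr":[0,0,0],"fingers":0.3}]'
python3 - <<'E'
from h import *
w=vision.camera("wrist"); head(w)
E
```

```text
clock: 7.3
eef_pos: [0.4592, 0.0311, 0.0728]
ee_rot: [0.751, 0.66, 0.0, 0.0]
ft_force: [-0.1, 0.3, -1.4]
width: 0.0329
grip_force: 59.9
head n 7370 z 0.08865078965973336 slope [0.008 0.006] enclosing ((459.60888671875, 29.594566345214844), 18.2172794342041) mean [0.4599 0.0307 0.0889]
```

```bash
python3 -m handwheel '[{"delta_pos":[0,0,0.002],"dr":[0,0,0],"fingers":0.3},{"delta_pos":[0,0,0.004],"dr":[0,0,0],"fingers":0.3},{"delta_pos":[0,0,0.006],"dr":[0,0,0],"fingers":0.3},{"delta_pos":[0,0,0.006],"dr":[0,0,0],"fingers":0.3},{"delta_pos":[0,0,0.006],"dr":[0,0,0],"fingers":0.3}]'
```

```text
clock: 7.77
eef_pos: [0.4592, 0.0311, 0.0698]
ee_rot: [0.751, 0.66, 0.0, 0.0]
ft_force: [1.0, 0.2, -2.0]
width: 0.0337
grip_force: 59.9
```

```bash
python3 -m handwheel '[{"delta_pos":[0,0,0],"dr":[0,0,0],"fingers":0.65},{"delta_pos":[0,0,0],"dr":[0,0,0],"fingers":0.65},{"delta_pos":[0,0,0],"dr":[0,0,0],"fingers":0.65},{"delta_pos":[0,0,0],"dr":[0,0,0],"fingers":0.65},{"delta_pos":[0,0,-0.02],"dr":[0,0,0],"fingers":0.65},{"delta_pos":[0,0,-0.05],"dr":[0,0,0],"fingers":0.65},{"delta_pos":[0,0,-0.08],"dr":[0,0,0],"fingers":0.65},{"delta_pos":[0,0,-0.1],"dr":[0,0,0],"fingers":0.65},{"delta_pos":[0,0,-0.1],"dr":[0,0,0],"fingers":0},{"delta_pos":[0,0,-0.1],"dr":[0,0,0],"fingers":0},{"delta_pos":[0,0,-0.1],"dr":[0,0,0],"fingers":0},{"delta_pos":[0,0,-0.1],"dr":[0,0,0],"fingers":0},{"delta_pos":[0,0,-0.1],"dr":[0,0,0],"fingers":0},{"delta_pos":[0,0,-0.1],"dr":[0,0,0],"fingers":0}]'
cat >> h.py <<'E'
def top_head(c):
    P=cloud(c); f=c["frame"].astype(int)
    m=(np.hypot(P[...,0]-.4595,P[...,1]-.0305)<.03)&(f[...,0]-f[...,2]>40)&(P[...,2]>.062)&(P[...,2]<.1)
    q=P[m]; q=q[np.abs(q[:,2]-np.median(q[:,2]))<.004]
    A=np.c_[q[:,:2]-q[:,:2].mean(0),np.ones(len(q))]; r=np.linalg.lstsq(A,q[:,2],rcond=None)[0]
    print("head",len(q),np.round(q.mean(0),4),"mid",np.round((q.min(0)+q.max(0))/2,4),"ext",np.round(np.ptp(q,0),4),"slope",np.round(r[:2],3))
E
python3 - <<'E'
from h import *
c=vision.camera("top"); w=vision.camera("wrist"); save(w,"w4.png")
top_head(w); 
try: top_head(c)
except Exception as e: print(e)
need([.4600,.0303,.09]); print(bot.observe()["width"])
E
```

```text
clock: 8.93
eef_pos: [0.4584, 0.0311, 0.1191]
ee_rot: [0.751, 0.66, -0.001, -0.0]
ft_force: [0.2, -0.3, 0.3]
width: -0.0001
grip_force: 0.0
head 3243 [0.4612 0.0347 0.084 ] mid [0.4605 0.0328 0.0832] ext [0.0346 0.0301 0.0062] slope [-0.001 -0.009]
zero-size array to reduction operation minimum which has no identity
tcp [0.4587 0.0311 0.1194] Rz [-8.e-04 -0.e+00 -1.e+00] Ry [ 9.918e-01 -1.279e-01 -8.000e-04] shift/0.5: [-0.0013  0.0029  0.0588]
-0.00027859608834198297
  return _methods._mean(a, axis=axis, dtype=dtype,
  ret = ret.dtype.type(ret / rcount)
h.py:34: RuntimeWarning: Mean of empty slice.
  A=np.c_[q[:,:2]-q[:,:2].mean(0),np.ones(len(q))]; r=np.linalg.lstsq(A,q[:,2],rcond=None)[0]
  ret = um.true_divide(
h.py:35: RuntimeWarning: Mean of empty slice.
  print("head",len(q),np.round(q.mean(0),4),"mid",np.round((q.min(0)+q.max(0))/2,4),"ext",np.round(np.ptp(q,0),4),"slope",np.round(r[:2],3))
```

View pics/w4.png

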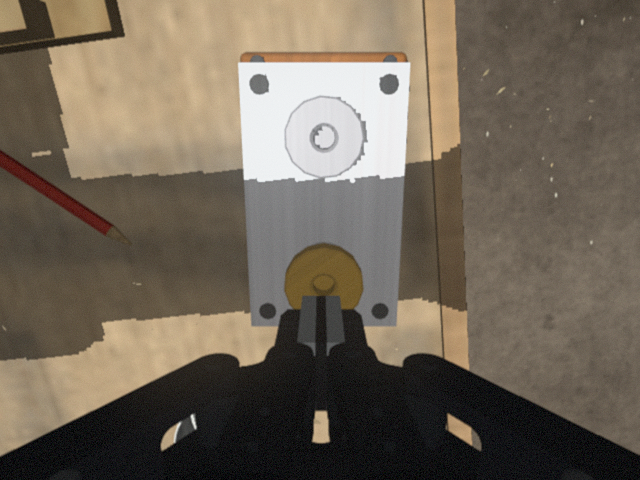

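The wrist view shows the bushing upright in the bore with its head at about (323,281), level and about 14 mm proud of the block. The fingers are shut. Approaching its top, then pressing at about 8 mm/s.

```bash
python3 -m handwheel '[{"delta_pos":[-0.0015,0.003,0.02],"dr":[0,0,0],"fingers":0},{"delta_pos":[-0.0015,0.003,0.04],"dr":[0,0,0],"fingers":0},{"delta_pos":[-0.0015,0.003,0.055],"dr":[0,0,0],"fingers":0},{"delta_pos":[-0.0015,0.003,0.06],"dr":[0,0,0],"fingers":0},{"delta_pos":[-0.0015,0.003,0.062],"dr":[0,0,0],"fingers":0},{"delta_pos":[-0.0015,0.003,0.0635],"dr":[0,0,0],"fingers":0},{"delta_pos":[-0.0015,0.003,0.065],"dr":[0,0,0],"fingers":0},{"delta_pos":[-0.0015,0.003,0.0665],"dr":[0,0,0],"fingers":0},{"delta_pos":[-0.0015,0.003,0.068],"dr":[0,0,0],"fingers":0}]'
```

```text
clock: 9.78
eef_pos: [0.4608, 0.0302, 0.0861]
ee_rot: [0.751, 0.66, 0.0, 0.0]
ft_force: [-0.5, -0.6, -0.1]
width: -0.0003
grip_force: 0.0
```

```bash
python3 -m handwheel '[{"delta_pos":[0,0,0.0015],"dr":[0,0,0],"fingers":0},{"delta_pos":[0,0,0.003],"dr":[0,0,0],"fingers":0},{"delta_pos":[0,0,0.0045],"dr":[0,0,0],"fingers":0},{"delta_pos":[0,0,0.006],"dr":[0,0,0],"fingers":0},{"delta_pos":[0,0,0.0075],"dr":[0,0,0],"fingers":0}]'
```

```text
clock: 10.2
eef_pos: [0.4608, 0.0302, 0.0826]
ee_rot: [0.751, 0.66, 0.0, 0.0]
ft_force: [-1.2, -0.7, 7.6]
width: 0.0
grip_force: 3.8
```

```bash
python3 -m handwheel '[{"delta_pos":[0,0,0.0015],"dr":[0,0,0],"fingers":0},{"delta_pos":[0,0,0.003],"dr":[0,0,0],"fingers":0},{"delta_pos":[0,0,0.0045],"dr":[0,0,0],"fingers":0},{"delta_pos":[0,0,0.006],"dr":[0,0,0],"fingers":0},{"delta_pos":[0,0,0.0075],"dr":[0,0,0],"fingers":0}]'
```

```text
clock: 10.62
eef_pos: [0.4611, 0.0302, 0.0795]
ee_rot: [0.751, 0.66, 0.001, 0.001]
ft_force: [-2.2, 0.7, 11.2]
width: 0.0
grip_force: 5.5
```

```bash
python3 -m handwheel '[{"delta_pos":[0,0,0.0015],"dr":[0,0,0],"fingers":0},{"delta_pos":[0,0,0.003],"dr":[0,0,0],"fingers":0},{"delta_pos":[0,0,0.0045],"dr":[0,0,0],"fingers":0}]'
```

```text
clock: 10.87
eef_pos: [0.4611, 0.0302, 0.0773]
ee_rot: [0.751, 0.66, 0.001, 0.001]
ft_force: [-3.0, -0.2, 10.8]
width: -0.0
grip_force: 5.6
```

```bash
python3 -m handwheel '[{"delta_pos":[0,0,0.0015],"dr":[0,0,0],"fingers":0},{"delta_pos":[0,0,0.003],"dr":[0,0,0],"fingers":0},{"delta_pos":[0,0,0.0045],"dr":[0,0,0],"fingers":0},{"delta_pos":[0,0,0.006],"dr":[0,0,0],"fingers":0},{"delta_pos":[0,0,0.0075],"dr":[0,0,0],"fingers":0},{"delta_pos":[0,0,0.009],"dr":[0,0,0],"fingers":0}]'
python3 - <<'E'
from h import *
top_head(vision.camera("wrist"))
E
```

```text
clock: 11.37
eef_pos: [0.4611, 0.0301, 0.0727]
ee_rot: [0.751, 0.66, 0.001, 0.001]
ft_force: [-2.2, 1.4, 11.9]
width: 0.0002
grip_force: 5.6
head 2407 [0.4612 0.0399 0.072 ] mid [0.4608 0.0364 0.071 ] ext [0.0348 0.0233 0.0059] slope [-0.013 -0.034]
```

```bash
python3 -m handwheel '[{"delta_pos":[0,0,0.0015],"dr":[0,0,0],"fingers":0},{"delta_pos":[0,0,0.003],"dr":[0,0,0],"fingers":0},{"delta_pos":[0,0,0.0045],"dr":[0,0,0],"fingers":0},{"delta_pos":[0,0,0.006],"dr":[0,0,0],"fingers":0},{"delta_pos":[0,0,0.0075],"dr":[0,0,0],"fingers":0},{"delta_pos":[0,0,0.009],"dr":[0,0,0],"fingers":0}]'
```

```text
clock: 11.92
eef_pos: [0.4611, 0.0301, 0.0682]
ee_rot: [0.751, 0.66, 0.001, 0.001]
ft_force: [-3.1, -0.9, 11.3]
width: 0.0001
grip_force: 5.6
```

```bash
python3 -m handwheel '[{"delta_pos":[0,0,0.0015],"dr":[0,0,0],"fingers":0},{"delta_pos":[0,0,0.0025],"dr":[0,0,0],"fingers":0}]'
```

```text
clock: 12.08
eef_pos: [0.4611, 0.0301, 0.067]
ee_rot: [0.751, 0.66, 0.001, 0.001]
ft_force: [-3.3, 0.3, 10.8]
width: 0.0001
grip_force: 5.4
```

```bash
python3 -m handwheel '[{"delta_pos":[0,0,0.001],"dr":[0,0,0],"fingers":0},{"delta_pos":[0,0,0.002],"dr":[0,0,0],"fingers":0}]'
```

```text
clock: 12.25
eef_pos: [0.4611, 0.0301, 0.066]
ee_rot: [0.751, 0.66, 0.001, 0.001]
ft_force: [-3.0, -0.1, 12.8]
width: -0.0001
grip_force: 6.4
```

```bash
python3 -m handwheel '[{"delta_pos":[0,0,0.001],"dr":[0,0,0],"fingers":0},{"delta_pos":[0,0,0.0015],"dr":[0,0,0],"fingers":0}]'
python3 - <<'E'
from h import *
w=vision.camera("wrist"); P=cloud(w); top_head(w)
for y0,y1 in((.055,.07),(.07,.12)):
  a=(np.abs(P[...,0]-.465)<.025)&(P[...,1]>y0)&(P[...,1]<y1)&(P[...,2]>.05)&(P[...,2]<.064); q=P[a]
  print("block z",np.median(q[:,2]))
E
```

```text
clock: 12.42
eef_pos: [0.4611, 0.0301, 0.0655]
ee_rot: [0.751, 0.66, 0.001, 0.001]
ft_force: [-3.5, -0.4, 14.8]
width: -0.0002
grip_force: 7.3
head 2362 [0.4612 0.0398 0.0648] mid [0.4608 0.0367 0.0644] ext [0.0349 0.0222 0.0048] slope [-0.014 -0.019]
block z 0.05487558098469261
block z 0.05502705908818768
```

The head top is 10 mm above the sunken block and the force climbs with the block's stiffness, so the bushing is flush. A small nudge more and a hold, then I'll back off gently.

```bash
python3 -m handwheel '[{"delta_pos":[0,0,0.0006],"dr":[0,0,0],"fingers":0},{"delta_pos":[0,0,0.0006],"dr":[0,0,0],"fingers":0},{"delta_pos":[0,0,0.0006],"dr":[0,0,0],"fingers":0}]'
python3 -m handwheel '[{"delta_pos":[0,0,-0.004],"dr":[0,0,0],"fingers":0},{"delta_pos":[0,0,-0.01],"dr":[0,0,0],"fingers":0},{"delta_pos":[0,0,-0.02],"dr":[0,0,0],"fingers":0},{"delta_pos":[0,0,-0.05],"dr":[0,0,0],"fingers":0},{"delta_pos":[0,0,-0.1],"dr":[0,0,0],"fingers":0},{"delta_pos":[-0.05,0,-0.16],"dr":[0,0,0],"fingers":0},{"delta_pos":[-0.1,0,-0.2],"dr":[0,0,0],"fingers":0},{"delta_pos":[-0.1,0,-0.2],"dr":[0,0,0],"fingers":0},{"delta_pos":[-0.1,0,-0.2],"dr":[0,0,0],"fingers":0},{"delta_pos":[-0.1,0,-0.2],"dr":[0,0,0],"fingers":0}]'
python3 - <<'E'
from h import *
w=vision.camera("wrist"); P=cloud(w); top_head(w)
a=(np.abs(P[...,0]-.465)<.025)&(P[...,1]>.052)&(P[...,1]<.07)&(P[...,2]>.05)&(P[...,2]<.064); q=P[a]
print("block z",np.median(q[:,2]))
b=(np.hypot(P[...,0]-.467,P[...,1]-.0935)<.03)&(P[...,2]>.066)&(P[...,2]<.074); q=P[b]; print("fitted",np.round(q.mean(0),4))
s=vision.camera("side"); save(s,"s5.png",(270,180,400,280),6); print(bot.observe()["ft_force"])
E
```

```text
clock: 12.72
eef_pos: [0.4611, 0.0302, 0.0653]
ee_rot: [0.751, 0.66, 0.001, 0.001]
ft_force: [-4.3, 0.6, 13.9]
width: -0.0001
grip_force: 7.5
clock: 13.55
eef_pos: [0.4535, -0.0191, 0.1631]
ee_rot: [0.751, 0.66, -0.0, -0.0]
ft_force: [-0.8, -0.7, -0.4]
width: 0.0004
grip_force: 0.0
head 2920 [0.4606 0.0305 0.0691] mid [0.4605 0.0301 0.0686] ext [0.0346 0.0348 0.0066] slope [-0.     0.002]
block z 0.05910986041670995
fitted [0.4687 0.0928 0.069 ]
[-0.41313265  0.02732954 -0.20772021]
```

View pics/s5.png

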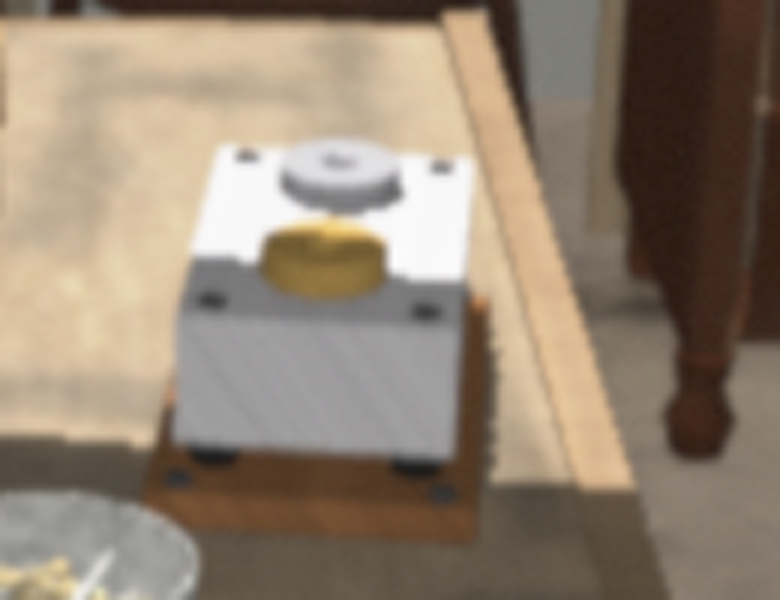

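The side crop shows the bronze head seated on the block at (325,260). It is level, at the same height as the fitted bushing (69.1 mm against 69.0 mm), and the arm is clear of it.

```bash
python3 -c "
from bench import order
print(order.hand_in())"
```

```text
the job is handed in; nothing more can be done
None
```

The bronze bushing is pressed flush and level into the empty bore, with about 15 N as the highest force reading. It has been released with the arm clear, and the job was handed in at about 13.7 s; the hand-in returned no verdict.

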